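# Bolt the catering crate shut

### The job

Close up the packed plywood catering crate: lower its lid onto the rubber seal, keep the lid squeezed down while you slide the barrel bolt across until it is fully home in the keeper, then turn the bolt's black knob down sideways into its lock notch and let go. Feel for the keeper rather than forcing the bolt, and leave the cup, the sugar dish and the toothpicks beside the crate where they are.

Things in the scene. Friction and masses are not known exactly. Their poses are not given: they have to be found in the camera images.
- crate: Plywood crate fixed to the counter, 260 x 200 x 112 mm, top at z = 112 mm. Origin on the counter under it. Its x axis runs from the near end (x = -120 mm, a fixed deck board carrying the keeper) to the far end (x = +140 mm, where the lid is hinged); y is to the left seen from the near end, z up.
- lid (a joint): Hinge of the inset plywood lid (182 mm long, 176 wide, 12 thick). Axis along the crate's y at x = 140, z = 112 mm. 0: lid top level with the deck; positive: open, near edge up. Starts 0.45 to 0.75. Stiff hinge: it stays where it is left. From about 0.09 down it squeezes the springy seal (0.5 N per mm); pushed lower and let go it springs back to about 0.06. Lowest -0.058.
- lid_press (a point): A free spot on the lid's top, 58 mm to the left (crate +y) of the bolt, 165 mm from the hinge axis and 17 mm from the near edge: a good place to push the lid down. Turns with the lid: z out of its top.
- knob (a point): Middle of the bolt's black upright knob: 16 mm diameter, 28 mm tall, on a brass collar of 26 mm diameter (its top 14 mm below this point) on which the finger tips can bear to press the lid down. 34 mm above the bolt's axis, which is 20 mm above the lid. z along the knob away from the bolt, x as the crate's x. With the bolt home it is at crate x = -15 mm.
- bolt (a joint): Slide of the brass bolt (10 mm round rod, blunt end) along the lid towards the crate's -x. 0: drawn back; 40 mm: home against its stop. Starts at 0 to 6 mm. Its end reaches the keeper's face at 12 mm and comes out of the far side at 34 mm; beyond about 17 mm the keeper holds the lid down. Slides with 1 to 2 N when free, up to 8 N in the keeper with the lid's load on it.
- bolt_handle (a joint): Turn of the knob about the bolt. 0: upright; positive: down towards the crate's -y side; 1.35 is the end. The slot holds it upright (within 0.2) until the bolt has slid past 37.5 mm; there the lock notch lets it turn over (under 1 N). It stays where it is left.
- keeper: Steel keeper on the deck, 30 x 60 mm foot, origin at its underside at crate x = -65, z = 112 mm, in line with the bolt. A loop 22 mm long, opening 12 high x 16 mm wide, is clamped between its cheeks, middle 12 to 28 mm above the deck: set differently each time, not shown by this pose. Feel for it: press the lid with up to 20 N, nudge the bolt slowly with under 12 N; 30 N damages it.
- cup_a: Large white coffee cup, 106 x 136 x 63 mm, to the right of the crate. Origin under its middle. Leave it alone.
- sugar_dish: Small glass dish of lump sugar, 74 mm across, 30 high, at the near right. Origin under its middle. Leave it alone.
- toothpicks: Little glass of toothpicks, 42 mm across, 66 high, at the far left. Origin under its middle. Leave it alone.

How it is judged:
On the way, in this order (a step that is already met when the one before it is completed fails the run):
1. the lid is lowered onto the seal (value of joint lid below 0.1 rad), for 0.2 s.
2. the bolt is fully home in the keeper (value of joint bolt above 0.036 m and value of joint lid below 0.06 rad), for 0.2 s.
At the end, for the whole second after the job is handed in: Bolt slid at least 36 of its 40 mm, right through the keeper, lid held down below 0.06 rad, knob turned down at least 1.0 rad into the lock notch, everything released. The cup, sugar dish and toothpicks stay within 20 mm of where they stood; the keeper never bears more than 30 N (all of step 2 and value of joint bolt_handle above 1 rad); the robot touches nothing.
It fails at once if the bolt is forced against the keeper: more than 30 N on the keeper (contact force between keeper and anything else above 30 N).
It fails at once if a bystander is disturbed (distance of any of cup_a, sugar_dish, toothpicks from where it was at the start of the episode above 0.02 m).
It also fails if it takes over 67 s, if anything falls off the work surface, if the arm or the gripper's body presses on something with over 40 N, if the wrist force passes 120 N, or if a joint passes its speed limit or range.

### The arm

A 6-joint arm with a two-finger parallel gripper is mounted at the origin on a cart in front of the work surface, level with it; the furniture and walls round the work are solid. World frame = base frame: x ahead of the robot, y to its left, z up, the work surface at z = 0. Lengths are in m, angles in rad, forces in N, time in s.
With the tool pointing down it reaches from about 0.325 to 0.775 m from the base axis. Payload 9.3 kg.
Tool frame: the origin (TCP) lies at the very end of the fingers, on their centre line; the grasp point (between the pads) lies 19 mm behind it; z points along the fingers, y is the line along which they close (so a half turn about z gives the same grasp; the last joint's range is limited). The gripper opens to 85 mm and grips with 20 to 120 N. Pads are 22 mm wide; open, the fingers measure 114 mm over their backs; the gripper's body (76 mm by 85 mm) begins 54 mm behind the grasp point. The pads swing forward as they close: fully open they stand 13 mm farther back than shut.
Start: joints at [1.137, 0.259, 0.021, 1.334, 0, 1.418], TCP at [0.152, 0.528, 0.231] pointing down, gripper open.
Joint ranges: [-3.04, 3.04], [-0.91, 1.82], [-1.04, 1.36], [-1.92, 1.95], [-1.52, 1.45], [-3.14, 3.14]. Speed limits (rad/s): [2.22, 2.22, 2.79, 3.14, 3.14, 3.14].

### API

Orientations are given as a rotation vector (axis times angle).
In Python, from rig import ctrl gives the robot as it stands.
- The arm moves only by the shell command python3 shift.py [FORCE], which reads ROWS from standard input. ROWS is a JSON list of rows, 1 to 10 of them, each of 7 numbers: the finger opening in m, then dx, dy, dz in units of 100 mm, then a rotation vector rx, ry, rz in rad; each row is the pose to reach, as a shift and turn from the pose commanded when the command began, along the tool's axes at that moment; what a row does not reach only later rows make up. A row lasts 1/8 s, in which the tool goes at most 0.0625 m and 0.188 rad, less where a joint would pass 70% of its speed; a pose out of reach is approached as far as the arm can. The fingers move at their own pace and stop on an object; FORCE is the grip in N (left out, the last holds). Time passes only in rows, so rows that do not move let the fingers close. It prints the time, the measured TCP pose, the force, the opening and the grip force at its end. Input that does not fit is refused with a message, and nothing moves.
- ctrl.observe(): the state, without advancing time (a new reading comes with each control period).
- ctrl.grab_frame(name): name is "side" or "top" or "wrist"; returns a dict with "img" (400x640x3 uint8, red, green, blue), "fovy" (degrees; the focal length in pixels is half the picture's height over the tangent of half this angle, whatever the lens; pixels are square), "cx", "cy" (the principal point, pixels), "eye" and "rotation" of the camera in the world. Camera axes: x right, y up, looking along -z (the intrinsics and any distortion apply to the point x, -y, -z); pixel columns grow to the right and rows downward; lengths in m; the calibration is good to about 2 mm. A picture is of the moment at which its call begins. There is no depth.
- ctrl.hand_in(): hands the job in; it is judged then, once.
The state is a dict: "time_s": time; "joint_pos": joint angles; "dq": joint speeds; "joint_efforts": joint torques, N m; "tool_pos": TCP position; "orientation": TCP orientation; "force": force on the tool from outside, world axes, zero at the start; "ft_torque": the same for the moment, N m; "finger_gap": finger opening in m; "grasp_force": force on a finger pad.
Only numpy, scipy, OpenCV 4.12 (cv2) and the standard library are available. Lean on these libraries where they do the work, as an engineer would, in place of code of your own. Each camera call takes 0.05 s, during which the arm holds its last target. There are 200 camera calls.

## Working session

There is one attempt and no reset: what is moved stays moved. The work goes in short steps, Python scripts to look and compute and a shell command to move; the robot and the scene stay as the last step left them, time stands still between calls to the robot, and variables do not carry over. Pictures are saved under pics/ and viewed, at most 10 in all, crops included, and the job is handed in when it is done.

```bash
ls; mkdir -p pics
cat > h.py <<'E'
import numpy as np, cv2
from rig import ctrl
from scipy.spatial.transform import Rotation as R
def snap(n,f):
    d=ctrl.grab_frame(n); cv2.imwrite(f'pics/{f}.png',d['img'][:,:,::-1])
    e={k:np.array(d[k]).tolist() for k in d if k!='img'}
    import json; json.dump(e,open(f'pics/{f}.json','w')); return e
E
python3 - <<'E'
from h import *
print(ctrl.observe())
for n in('side','top'): print(snap(n,n+'0'))
E
```

```text
pics
rig.py
shift.py
{'time_s': 0.0, 'joint_pos': array([1.13740041e+00, 2.59172986e-01, 2.07530041e-02, 1.33369559e+00,
       4.38739225e-06, 1.41819262e+00]), 'dq': array([-0.0010907 , -0.0003847 ,  0.0001047 , -0.00211744, -0.00112237,
       -0.00067334]), 'joint_efforts': array([-1.84902970e-04, -5.55653822e+01,  3.44530320e+01,  1.38914783e-02,
       -1.74451020e-04, -1.87595433e-06]), 'tool_pos': array([0.15229868, 0.52819727, 0.23067316]), 'orientation': array([-4.39565835e-01, -3.11029934e+00,  1.98172191e-03]), 'force': array([ 0.20114845,  0.09962884, -0.18262789]), 'ft_torque': array([ 0.0029323 , -0.04830001, -0.03834308]), 'grasp_force': 0.0, 'finger_gap': 0.0851882097591256}
{'fovy': 44.74512987628184, 'cx': 316.5286663924186, 'cy': 204.37509732743794, 'eye': [0.12951138443204116, -0.8287388893486635, 0.6542545050533322], 'rotation': [0.9376049386227312, -0.2940043836667592, -0.5087950010048854]}
{'fovy': 44.043604431887594, 'cx': 319.8298362006477, 'cy': 204.95394596559228, 'eye': [0.5004524930937752, -0.18608411036964911, 1.0190339569626412], 'rotation': [0.07398114557862462, -0.04370101246053123, -1.5429680655215259]}
```
View pics/top0.png

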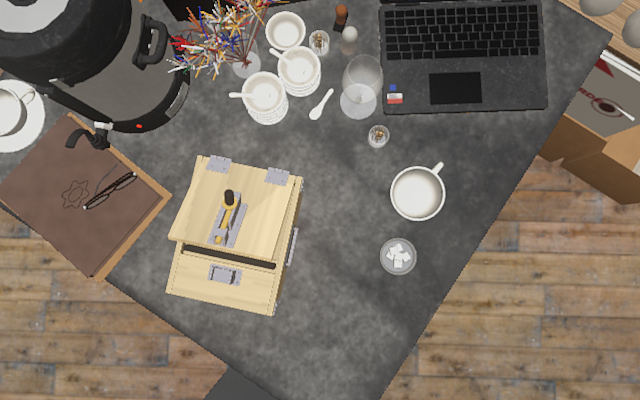

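View pics/side0.png

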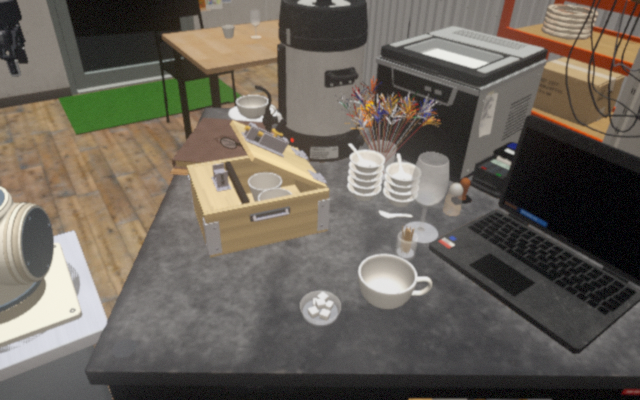

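The top view shows the crate (165–305, 155–315), near end toward the robot, lid open with its hinges at (218,163) and (277,176). The knob is at (229,198) and the keeper at (225,274). The cup is at (417,193), the sugar at (398,257) and the toothpicks at (378,135). I'll enlarge the crate.

Run:
```python
import cv2
a=cv2.imread('pics/top0.png')[148:322,155:310]
b=cv2.imread('pics/side0.png')[115:260,180:335]
cv2.imwrite('pics/c1.png',cv2.resize(a[:150],None,fx=4,fy=4,interpolation=cv2.INTER_CUBIC)) if 0 else None
a=cv2.resize(a,None,fx=3.4,fy=3.4,interpolation=cv2.INTER_CUBIC)
cv2.imwrite('pics/c1.png',a);print(a.shape)
b=cv2.resize(b,None,fx=4,fy=4,interpolation=cv2.INTER_CUBIC);cv2.imwrite('pics/c2.png',b)
```

```text
(592, 527, 3)
```

View pics/c1.png

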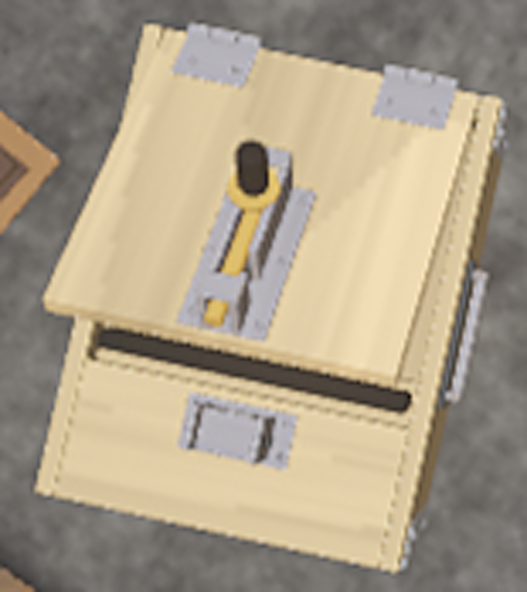

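View pics/c2.png

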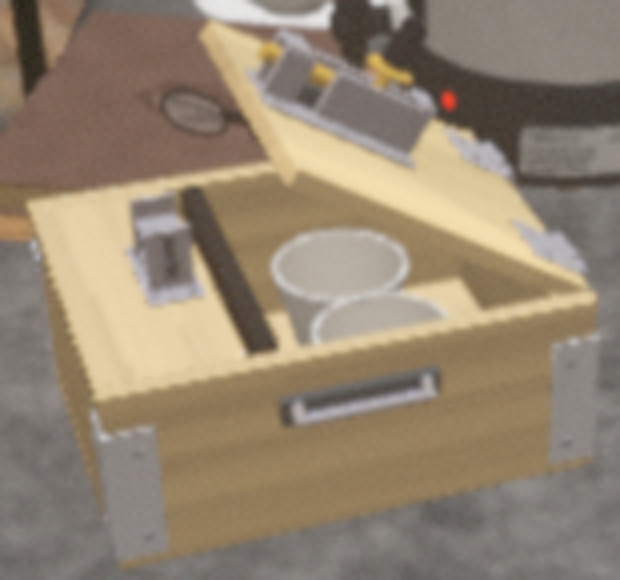

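The crops give crate corners, lid edge corners, the knob top at (252,150) and the keeper foot centre at (237,432). I'll fit crate pose, lid angle, bolt y and bolt slide together.

```bash
cat > fit.py <<'E'
from h import *
import json
from scipy.optimize import least_squares
cam={n:json.load(open(f'pics/{n}0.json')) for n in('top','side')}
def proj(c,P):
    f=200/np.tan(np.radians(c['fovy'])/2)
    p=R.from_rotvec(c['rotation']).inv().apply(np.asarray(P)-c['eye'])
    return np.array([c['cx']+f*p[0]/-p[2],c['cy']-f*p[1]/-p[2]])
T=lambda X,Y:(155+X/3.4,148+Y/3.4)
S=lambda X,Y:(180+X/4,115+Y/4)
def lidp(r,y,h,a): # r from hinge, h above top
    return [.140-r*np.cos(a)+h*np.sin(a),y,.112+r*np.sin(a)+h*np.cos(a)]
obs=[('top',T(37,492),lambda q:[-.12,.1,.112]),('top',T(395,570),lambda q:[-.12,-.1,.112]),
('top',T(147,27),lambda q:[.14,.1,.112]),('top',T(502,100),lambda q:[.14,-.1,.112]),
('side',S(95,402),lambda q:[-.12,-.1,.112]),('side',S(28,203),lambda q:[-.12,.1,.112]),
('side',S(597,297),lambda q:[.14,-.1,.112]),('side',S(122,566),lambda q:[-.12,-.1,0]),('side',S(590,462),lambda q:[.14,-.1,0]),
('top',T(46,300),lambda q:lidp(.182,.088,0,q[3])),('top',T(403,374),lambda q:lidp(.182,-.088,0,q[3])),
('side',S(296,168),lambda q:lidp(.182,-.088,0,q[3])),('side',S(205,27),lambda q:lidp(.182,.088,0,q[3])),
('top',T(252,150),lambda q:lidp(.115+q[5],q[4],.068,q[3])),('top',T(253,185),lambda q:lidp(.115+q[5],q[4],.04,q[3])),
('top',T(239,431),lambda q:[-.065,q[4],.114])]
def world(q,p): return R.from_euler('z',q[2]).apply(p)+[q[0],q[1],0]
def res(q): return np.concatenate([proj(cam[n],world(q,f(q)))-uv for n,uv,f in obs])
if __name__=='__main__':
    s=least_squares(res,[.5,.05,-.2,.6,0,.003],x_scale=[.1,.1,.1,.1,.05,.01],loss='soft_l1')
    q=s.x;print(q.round(4));print(s.fun.reshape(-1,2).round(1).tolist())
    np.save('q.npy',q)
    st=ctrl.observe()
    print('knob',world(q,lidp(.115+q[5],q[4],.054,q[3])),'press',world(q,lidp(.165,q[4]+.058,0,q[3])),'press closed',world(q,lidp(.165,q[4]+.058,0,0.0)))
    print('keeper',world(q,[-.065,q[4],.112]),R.from_rotvec(st['orientation']).as_matrix().round(3))
E
python3 fit.py
```

```text
[ 0.4994 -0.0103 -0.1842  0.5649  0.0008  0.0014]
[[-0.6, 0.4], [0.9, 1.2], [-0.5, -0.7], [-0.1, 0.1], [1.1, -1.0], [0.1, -0.7], [1.2, 0.2], [0.3, 2.8], [1.0, 1.8], [-0.7, 0.7], [-1.4, 1.6], [0.7, 0.5], [1.0, -1.7], [-0.0, 0.1], [0.5, 0.1], [-0.7, 0.4]]
knob [ 0.56888342 -0.02240967  0.21994066] press [0.51075829 0.04742136 0.20033502] press closed [0.4855548  0.05211837 0.112     ]
keeper [0.4356057  0.00242845 0.112     ] [[-0.961  0.277 -0.   ]
 [ 0.277  0.961 -0.001]
 [ 0.    -0.001 -1.   ]]
```

Fit residuals are about 1–2 px: lid about 0.565 rad, bolt about 1 mm, crate at (0.499, -0.010) with yaw -0.184. Now I'll move above the press point at r = 155 mm, fingers closed.

The rows are not in the units I measure in: shifts go in units of 100 mm. I convert before sending: -0.06 m is -0.6, -0.05 m is -0.5.

```bash
echo '[[0, -0.4, -0.3, -0.5, 0, 0, 0], [0, -4.8, -3.58, -0.6, 0, 0, -0.097], [0, -4.8, -3.58, -0.6, 0, 0, -0.097], [0, -4.8, -3.58, -0.6, 0, 0, -0.097], [0, -4.8, -3.58, -0.6, 0, 0, -0.097], [0, -4.8, -3.58, -0.6, 0, 0, -0.097], [0, -4.8, -3.58, -0.6, 0, 0, -0.097], [0, -4.8, -3.58, -0.6, 0, 0, -0.097], [0, -4.8, -3.58, -0.6, 0, 0, -0.097], [0, -4.8, -3.58, -0.6, 0, 0, -0.097]]' | python3 shift.py 40
cat > st.py <<'E'
from h import *
from fit import *
q=np.load('q.npy');s=ctrl.observe()
Rc=R.from_euler('z',q[2])
print('crate tcp mm',(Rc.inv().apply(s['tool_pos']-[q[0],q[1],0])*1000).round(1),'F crate',Rc.inv().apply(s['force']).round(1),'gap',round(s['finger_gap'],4),'grip',round(s['grasp_force'],1),'t',s['time_s'])
print((Rc.inv()*R.from_rotvec(s['orientation'])).as_matrix().round(3).tolist(), 'by',q[4])
E
python3 st.py
```

```text
time_s: 1.35
tool_pos: [0.5154, 0.0493, 0.2911]
orientation: [-0.29, -3.128, 0.0]
force: [0.6, 0.2, 0.5]
finger_gap: -0.0002
grasp_force: 0.0
crate tcp mm [  4.8  61.5 291.1] F crate [0.6 0.3 0.5] gap -0.0002 grip 0.0 t 1.35
[[-1.0, 0.0, -0.0], [0.0, 1.0, -0.0], [0.0, -0.0, -1.0]] by 0.0008282631770502651
```

Converted, 0.05 m is 0.5, -0.004 m is -0.04.

```bash
echo '[[0, -0.04, -0.02, 0.5, 0, 0, 0], [0, -0.04, -0.02, 0.8, 0, 0, 0], [0, -0.03, -0.02, 0.9, 0, 0, 0], [0, 0.02, -0.02, 1, 0, 0, 0], [0, 0.05, -0.02, 1.1, 0, 0, 0]]' | python3 shift.py; python3 st.py
```

```text
time_s: 1.98
tool_pos: [0.5092, 0.0507, 0.1818]
orientation: [0.287, 3.127, 0.0]
force: [-0.6, 0.4, 0.4]
finger_gap: -0.0002
grasp_force: 0.3
crate tcp mm [ -1.5  61.7 181.8] F crate [-0.6  0.3  0.4] gap -0.0002 grip 0.3 t 1.975
[[-1.0, -0.001, 0.002], [-0.001, 1.0, 0.0], [-0.002, 0.0, -1.0]] by 0.0008282631770502651
```

```bash
echo '[[0, 0.03, 0, 0.12, 0, 0, 0], [0, 0.06, 0, 0.24, 0, 0, 0], [0, 0.09, 0, 0.36, 0, 0, 0], [0, 0.11, 0, 0.46, 0, 0, 0], [0, 0.12, 0, 0.54, 0, 0, 0], [0, 0.12, 0, 0.6, 0, 0, 0], [0, 0.12, 0, 0.6, 0, 0, 0]]' | python3 shift.py; python3 st.py;  python3 - <<'E'
from h import *
snap('side','s1');snap('top','t1')
a=cv2.imread('pics/t1.png')[148:322,155:310];b=cv2.imread('pics/s1.png')[105:260,170:335]
cv2.imwrite('pics/m1.png',np.hstack([cv2.resize(a,(400,449),interpolation=2),cv2.resize(b,(400,376),interpolation=2)[:449] if 0 else cv2.copyMakeBorder(cv2.resize(b,(400,376),interpolation=2),0,73,0,0,0)]))
E
```

```text
time_s: 2.85
tool_pos: [0.4973, 0.0526, 0.121]
orientation: [-0.288, -3.128, 0.0]
force: [0.1, 0.7, 0.3]
finger_gap: -0.0
grasp_force: 0.0
crate tcp mm [-13.5  61.4 121. ] F crate [-0.   0.7  0.3] gap -0.0 grip 0.0 t 2.85
[[-1.0, -0.0, -0.0], [-0.0, 1.0, -0.0], [0.0, -0.0, -1.0]] by 0.0008282631770502651
```

View pics/m1.png

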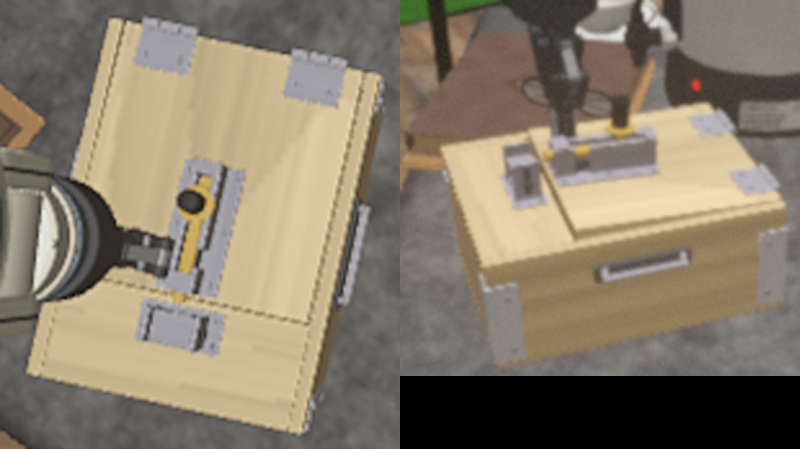

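The lid is down almost flush, and the fingers stand left of the bolt. The knob top is at (193,201) in the left half, i.e. full-frame (229.8, 225.9). I'll turn that into a position.

Run:
```python
from h import *
from fit import *
q=np.load('q.npy');c=json.load(open('pics/t1.json'));f=200/np.tan(np.radians(c['fovy'])/2)
def hit(u,v,z):
    d=R.from_rotvec(c['rotation']).apply([(u-c['cx'])/f,-(v-c['cy'])/f,-1]);e=np.array(c['eye']);p=e+d*(z-e[2])/d[2]
    return (R.from_euler('z',-q[2]).apply(p-[q[0],q[1],0])*1000).round(1)
k=400/155
for a in(.05,.07,.09):
    print(a,hit(155+193/k,148+201/k,lidp(.117,0,.068,a)[2]),lidp(.117,0,.068,a))
print('bolt end',hit(155+179/k,148+297/k,.112+.02+.19*.06+.005),'keeper',hit(155+180/k,148+327/k,.114))
```

```text
0.05 [ 25.2  -3.  185.8] [np.float64(0.02654480304419508), 0, np.float64(0.18576258051152705)]
0.07 [ 25.2  -3.5 188. ] [np.float64(0.02804264658931853), 0, np.float64(0.18801678115571435)]
0.09 [ 25.2  -3.9 190.2] [np.float64(0.029585271583061422), 0, np.float64(0.1902405761009829)]
bolt end [-40.9  -0.7 148.4] keeper [-64.2   0.7 114. ]
```

Converted, -0.0395 m is -0.395, -0.11 m is -1.1.

```bash
echo '[[0, 0, 0, -0.6, 0, 0, 0], [0.045, 0, 0, -1.1, 0, 0, 0], [0.045, -0.395, -0.625, -1.1, 0, 0, 0], [0.045, -0.395, -0.625, -1.1, 0, 0, 0], [0.045, -0.395, -0.625, -0.8, 0, 0, 0], [0.045, -0.395, -0.625, -0.65, 0, 0, 0], [0.045, -0.395, -0.625, -0.47, 0, 0, 0], [0.045, -0.395, -0.625, -0.47, 0, 0, 0]]' | python3 shift.py 20; python3 st.py
python3 - <<'E'
from h import *
snap('side','s2');snap('wrist','w2');snap('top','t2')
b=cv2.imread('pics/s2.png')[95:235,170:335]
cv2.imwrite('pics/m2.png',np.hstack([cv2.resize(b,(470,400),interpolation=2),cv2.resize(cv2.imread('pics/w2.png')[:,80:560],(330,275)) if 0 else cv2.copyMakeBorder(cv2.resize(cv2.imread('pics/w2.png'),(330,206)),0,194,0,0,0)]))
E
```

```text
time_s: 3.95
tool_pos: [0.5239, -0.0155, 0.1674]
orientation: [-0.287, -3.126, -0.0]
force: [0.4, -0.3, 0.6]
finger_gap: 0.045
grasp_force: 0.0
crate tcp mm [ 25.1  -0.7 167.4] F crate [ 0.5 -0.2  0.6] gap 0.045 grip 0.0 t 3.95
[[-1.0, -0.001, -0.003], [-0.001, 1.0, 0.0], [0.003, 0.0, -1.0]] by 0.0008282631770502651
```

View pics/m2.png

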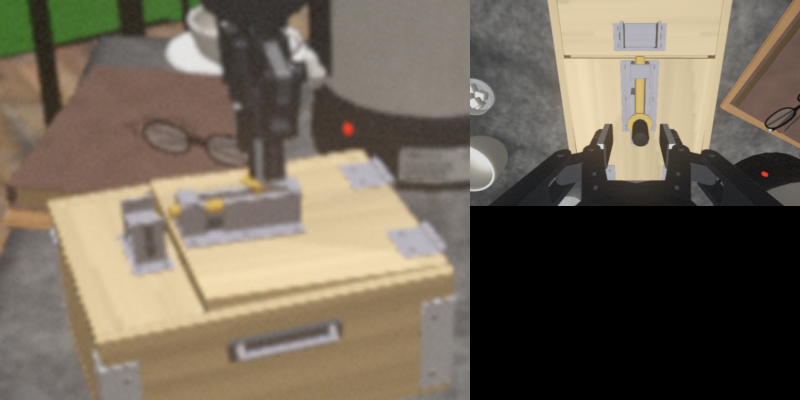

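The fingers straddle the knob: in the wrist view it sits at (640,130), between pads at (605,140) and (668,140). I'll close gently.

```bash
echo '[[0.01, 0, 0, 0, 0, 0, 0], [0.01, 0, 0, 0, 0, 0, 0], [0.01, 0, 0, 0, 0, 0, 0], [0.01, 0, 0, 0.02, 0, 0, 0], [0.01, 0, 0, 0.04, 0, 0, 0], [0.01, 0, 0, 0.04, 0, 0, 0]]' | python3 shift.py 20; python3 st.py
```

```text
time_s: 4.85
tool_pos: [0.5252, -0.0157, 0.1651]
orientation: [0.288, 3.127, 0.001]
force: [1.7, 3.2, 5.9]
finger_gap: 0.015
grasp_force: 19.7
crate tcp mm [ 26.4  -0.6 165.1] F crate [1.1 3.5 5.9] gap 0.015 grip 19.7 t 4.85
[[-1.0, -0.001, 0.002], [-0.001, 1.0, 0.001], [-0.002, 0.001, -1.0]] by 0.0008282631770502651
```

```bash
for i in 1 2 3; do echo '[[0.01, 0, 0.005, 0.01, 0, 0, 0], [0.01, 0, 0.005, 0.02, 0, 0, 0], [0.01, 0, 0.005, 0.02, 0, 0, 0]]' | python3 shift.py >/dev/null; python3 st.py|head -1; done
```

```text
crate tcp mm [ 26.7  -0.3 163.5] F crate [-0.8  2.8 11. ] gap 0.0154 grip 19.4 t 5.225
crate tcp mm [ 26.9  -0.  161.9] F crate [-0.5  1.7 12.6] gap 0.0153 grip 19.3 t 5.6
crate tcp mm [ 27.1   0.5 160.1] F crate [-1.2  1.7 14.6] gap 0.0151 grip 19.3 t 5.975
```

```bash
echo '[[0.021, 0, 0, 0, 0, 0, 0], [0.021, 0, 0, 0, 0, 0, 0], [0.021, 0, 0, 0, 0, 0, 0]]' | python3 shift.py 20 >/dev/null; python3 st.py|head -1; for i in 1 2 3; do echo '[[0.021, 0, 0, 0.01, 0, 0, 0], [0.021, 0, 0, 0.02, 0, 0, 0], [0.021, 0, 0, 0.02, 0, 0, 0]]' | python3 shift.py >/dev/null; python3 st.py|head -1; done
```

```text
crate tcp mm [ 26.2   0.4 158.4] F crate [1.5 1.4 5.1] gap 0.0211 grip 2.2 t 6.35
crate tcp mm [ 25.7   0.7 156.3] F crate [-1.2  1.4  6.2] gap 0.0209 grip 2.9 t 6.725
crate tcp mm [ 25.3   1.1 154.4] F crate [-3.5  3.7  7.7] gap 0.021 grip 4.2 t 7.1
crate tcp mm [ 24.8   1.3 152.5] F crate [-5.   4.6 11.6] gap 0.0212 grip 5.6 t 7.475
```

Bearing on the collar at lid angle about 0. I'll close the grip and start sliding.

```bash
echo '[[0.01, 0, 0.01, 0, 0, 0, 0], [0.01, 0, 0.01, 0, 0, 0, 0], [0.01, 0, 0.01, 0, 0, 0, 0], [0.01, 0.01, 0.01, 0, 0, 0, 0], [0.01, 0.02, 0.01, 0, 0, 0, 0], [0.01, 0.02, 0.01, 0, 0, 0, 0]]' | python3 shift.py 25 >/dev/null; python3 st.py|head -1; for i in 1 2; do echo '[[0.01, 0.01, 0, 0, 0, 0, 0], [0.01, 0.02, 0, 0, 0, 0, 0], [0.01, 0.02, 0, 0, 0, 0, 0]]' | python3 shift.py >/dev/null; python3 st.py|head -1; done
```

```text
crate tcp mm [ 24.3   2.2 152.7] F crate [-0.1  3.7  7.8] gap 0.0152 grip 24.5 t 8.225
crate tcp mm [ 22.3   2.2 152.7] F crate [-0.5  4.6  7.5] gap 0.0151 grip 24.5 t 8.6
crate tcp mm [ 20.3   2.1 152.7] F crate [1.4 5.1 7.7] gap 0.0152 grip 24.5 t 8.975
```

```bash
for i in 1 2; do echo '[[0.01, 0.01, 0.005, 0, 0, 0, 0], [0.01, 0.02, 0.005, 0, 0, 0, 0], [0.01, 0.02, 0.005, 0, 0, 0, 0]]' | python3 shift.py >/dev/null; python3 st.py|head -1; done;  for i in 1 2 3 4 5; do echo '[[0.01, 0.005, 0, 0, 0, 0, 0], [0.01, 0.01, 0, 0, 0, 0, 0]]' | python3 shift.py >/dev/null; python3 st.py|head -1; done
```

```text
crate tcp mm [ 18.4   2.2 152.7] F crate [1.  3.4 8.3] gap 0.0152 grip 24.4 t 9.35
crate tcp mm [ 16.4   2.4 152.7] F crate [-0.   0.8  7.7] gap 0.0151 grip 24.2 t 9.725
crate tcp mm [ 15.5   2.4 152.7] F crate [1.2 1.1 7.7] gap 0.0153 grip 24.2 t 9.975
crate tcp mm [ 14.5   2.4 152.7] F crate [0.1 0.4 7.9] gap 0.015 grip 24.2 t 10.225
crate tcp mm [ 13.5   2.4 152.7] F crate [1.2 0.4 6.9] gap 0.0148 grip 24.2 t 10.475
crate tcp mm [ 12.7   2.4 152.7] F crate [3.9 0.6 6.2] gap 0.0152 grip 24.1 t 10.725
crate tcp mm [ 12.5   2.4 152.8] F crate [6.  1.3 5. ] gap 0.015 grip 24.2 t 10.975
```

Contact is at s ≈ 12 mm as predicted (Fx 6 N). I'll search the lid height downward first with light pressure.

```bash
for i in 1 2 3 4 5 6; do echo '[[0.01, 0, 0, 0.005, 0, 0, 0], [0.01, 0, 0, 0.01, 0, 0, 0]]' | python3 shift.py >/dev/null; python3 st.py|head -1; done
```

```text
crate tcp mm [ 12.6   2.7 152.3] F crate [ 2.8  2.4 12. ] gap 0.0153 grip 28.6 t 11.225
crate tcp mm [ 12.5   2.7 151.7] F crate [ 2.3  3.  14.6] gap 0.0152 grip 29.0 t 11.475
crate tcp mm [ 12.2   2.7 150.6] F crate [-0.4  1.4 13.2] gap 0.0153 grip 28.2 t 11.725
crate tcp mm [ 12.    2.8 149.6] F crate [-1.2  3.  15.6] gap 0.0151 grip 28.1 t 11.975
crate tcp mm [ 11.9   2.8 148.8] F crate [-1.6  2.6 17.6] gap 0.0148 grip 28.5 t 12.225
crate tcp mm [ 12.    2.8 147.9] F crate [-1.8  2.5 18.7] gap 0.0151 grip 28.5 t 12.475
```

```bash
for i in 1 2 3 4; do echo '[[0.01, 0.005, 0, 0, 0, 0, 0], [0.01, 0.005, 0, 0, 0, 0, 0]]' | python3 shift.py >/dev/null; python3 st.py|head -1; done
```

```text
crate tcp mm [ 11.8   2.8 147.9] F crate [-1.4  2.8 15.5] gap 0.0152 grip 32.0 t 12.725
crate tcp mm [ 11.6   2.8 147.9] F crate [ 1.6  2.4 15.1] gap 0.0149 grip 31.7 t 12.975
crate tcp mm [ 11.5   2.8 147.9] F crate [ 3.2  2.7 14.6] gap 0.0152 grip 31.5 t 13.225
crate tcp mm [ 11.3   2.8 147.9] F crate [ 5.7  3.9 12.5] gap 0.0156 grip 31.3 t 13.475
```

Still blocked at the low end, so the search goes upward holding a light 4–6 N push.

```bash
for i in 1 2 3 4 5; do echo '[[0.01, -0.001, 0, -0.005, 0, 0, 0], [0.01, -0.001, 0, -0.01, 0, 0, 0]]' | python3 shift.py >/dev/null; python3 st.py|head -1; done
```

```text
crate tcp mm [ 11.1   2.8 148.3] F crate [6.  2.7 6.3] gap 0.0155 grip 30.1 t 13.725
crate tcp mm [ 10.2   2.8 149. ] F crate [1.4 3.1 9.1] gap 0.0155 grip 30.6 t 13.975
crate tcp mm [  9.9   2.8 149.8] F crate [0.8 3.9 6.9] gap 0.0149 grip 30.2 t 14.225
crate tcp mm [  9.8   2.8 150.6] F crate [0.3 2.6 5. ] gap 0.0155 grip 29.8 t 14.475
crate tcp mm [  9.6   2.8 151. ] F crate [ 3.1  5.4 -0.5] gap 0.015 grip 28.9 t 14.725
```

Popped in near z = 149 (x advanced, and lifting is now resisted). I'll go back to that height and push.

Converted, 0.0015 m is 0.015, 0.001 m is 0.01.

```bash
echo '[[0.01, 0, 0, 0.01, 0, 0, 0], [0.01, 0, 0, 0.015, 0, 0, 0]]' | python3 shift.py >/dev/null; python3 st.py|head -1; for i in 1 2 3 4 5 6; do echo '[[0.01, 0.005, 0, 0, 0, 0, 0], [0.01, 0.01, 0, 0, 0, 0, 0]]' | python3 shift.py >/dev/null; python3 st.py|head -1; done
```

```text
crate tcp mm [  9.7   2.8 150.3] F crate [-0.9  3.9 11.4] gap 0.0151 grip 31.7 t 14.975
crate tcp mm [  8.9   2.8 150.4] F crate [1.1 4.6 9.5] gap 0.015 grip 31.1 t 15.225
crate tcp mm [  7.9   2.8 150.4] F crate [1.  3.8 7.8] gap 0.0151 grip 31.1 t 15.475
crate tcp mm [  6.9   2.8 150.4] F crate [1.7 4.2 8.2] gap 0.0152 grip 31.1 t 15.725
crate tcp mm [  5.8   2.8 150.4] F crate [1.  4.5 8.4] gap 0.0152 grip 31.0 t 15.975
crate tcp mm [  4.9   2.8 150.3] F crate [1.3 4.4 7.9] gap 0.015 grip 31.0 t 16.225
crate tcp mm [  3.9   2.8 150.3] F crate [1.4 6.2 9.4] gap 0.015 grip 31.0 t 16.475
```

```bash
for i in 1 2 3 4 5 6 7 8; do echo '[[0.01, 0.007, 0, 0, 0, 0, 0], [0.01, 0.014, 0, 0, 0, 0, 0], [0.01, 0.02, 0, 0, 0, 0, 0]]' | python3 shift.py >/dev/null; python3 st.py|head -1; done
```

```text
crate tcp mm [  1.8   2.8 150.3] F crate [0.8 4.8 8.4] gap 0.0151 grip 31.0 t 16.85
crate tcp mm [ -0.2   2.8 150.3] F crate [1.1 4.1 7.4] gap 0.0153 grip 30.9 t 17.225
crate tcp mm [ -2.2   2.8 150.3] F crate [0.6 4.1 7.3] gap 0.0152 grip 30.9 t 17.6
crate tcp mm [ -4.2   2.8 150.2] F crate [1.9 4.6 7.1] gap 0.0149 grip 30.8 t 17.975
crate tcp mm [ -6.2   2.8 150.2] F crate [1.5 4.3 7.2] gap 0.0148 grip 30.8 t 18.35
crate tcp mm [ -8.3   2.8 150.2] F crate [1.1 5.2 7.4] gap 0.0155 grip 30.8 t 18.725
crate tcp mm [-10.3   2.8 150.1] F crate [1.5 4.4 7.1] gap 0.0153 grip 30.7 t 19.1
crate tcp mm [-12.3   2.8 150.2] F crate [1.4 4.2 6.8] gap 0.0153 grip 30.7 t 19.475
```

```bash
for i in 1 2 3 4 5 6; do echo '[[0.01, 0.005, 0, 0, 0, 0, 0], [0.01, 0.01, 0, 0, 0, 0, 0]]' | python3 shift.py >/dev/null; python3 st.py|head -1; done
```

```text
crate tcp mm [-13.3   2.8 150.1] F crate [1.6 4.5 7.2] gap 0.0154 grip 30.7 t 19.725
crate tcp mm [-14.3   2.8 150.1] F crate [1.4 5.1 5.9] gap 0.0151 grip 30.6 t 19.975
crate tcp mm [-15.3   2.8 150.1] F crate [1.  4.7 6.3] gap 0.0154 grip 30.6 t 20.225
crate tcp mm [-16.    2.8 150.2] F crate [3.5 4.  5.2] gap 0.0152 grip 30.3 t 20.475
crate tcp mm [-16.1   2.8 150.2] F crate [7.8 5.  2.5] gap 0.015 grip 29.9 t 20.725
crate tcp mm [-16.3   2.8 150.4] F crate [12.1  5.1  0.9] gap 0.0152 grip 29.4 t 20.975
```

The stop is reached at s = 40 (Fx climbing at x = -16). I'll relax the push, hold, then release, rise and come down on the knob's left with the fingers shut.

Converted, -0.06 m is -0.6, -0.03 m is -0.3.

```bash
echo '[[0.01, -0.01, 0, 0, 0, 0, 0], [0.01, -0.01, 0, 0, 0, 0, 0], [0.01, -0.01, 0, 0, 0, 0, 0], [0.035, -0.01, 0, -0.01, 0, 0, 0], [0.035, -0.01, 0, -0.01, 0, 0, 0], [0.035, -0.01, 0, -0.3, 0, 0, 0], [0.035, -0.01, 0, -0.6, 0, 0, 0]]' | python3 shift.py >/dev/null; python3 st.py|head -1
echo '[[0, 0, 0.34, 0, 0, 0, 0], [0, 0, 0.34, 0, 0, 0, 0], [0, 0, 0.34, 0, 0, 0, 0], [0, 0, 0.34, 0.25, 0, 0, 0], [0, 0, 0.34, 0.45, 0, 0, 0], [0, 0, 0.34, 0.45, 0, 0, 0]]' | python3 shift.py 30 >/dev/null; python3 st.py|head -1
python3 - <<'E'
from h import *
snap('side','s3');snap('top','t3')
a=cv2.imread('pics/t3.png')[148:322,155:310];b=cv2.imread('pics/s3.png')[105:260,170:335]
cv2.imwrite('pics/m3.png',np.hstack([cv2.resize(a,(400,449),interpolation=2),cv2.copyMakeBorder(cv2.resize(b,(400,376),interpolation=2),0,73,0,0,0)]))
E
```

```text
crate tcp mm [-18.2   2.2 209.9] F crate [-0.   0.3  0.6] gap 0.035 grip 0.0 t 21.85
crate tcp mm [-18.5  35.7 163.5] F crate [ 0.3 -1.   0.1] gap 0.0001 grip 0.0 t 22.6
```

View pics/m3.png

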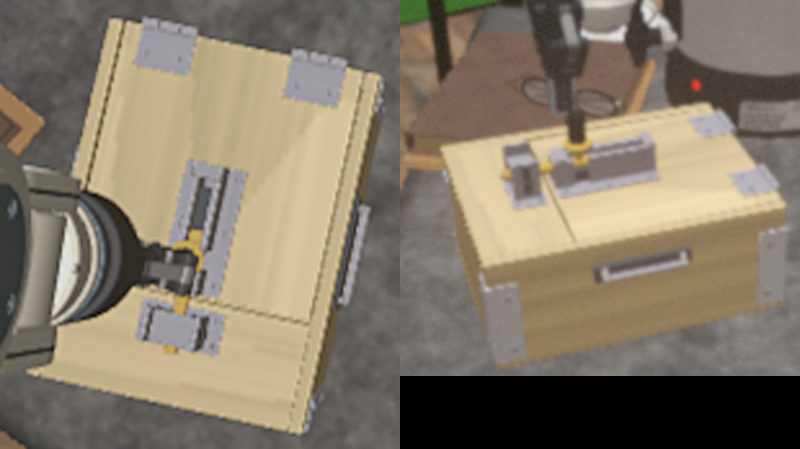

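The bolt passes right through the keeper: its end emerges at (170,348) in the left half. The knob is upright, with the shut fingers on its left. Now I'll push it over.

Converted, -0.025 m is -0.25, -0.02 m is -0.2.

```bash
echo '[[0, -0.02, -0.08, 0.03, 0, 0, 0], [0, -0.02, -0.14, 0.03, 0, 0, 0], [0, -0.02, -0.2, 0.03, 0, 0, 0], [0, -0.02, -0.25, 0.03, 0, 0, 0]]' | python3 shift.py >/dev/null; python3 st.py|head -1; echo '[[0, 0, -0.04, 0, 0, 0, 0], [0, 0, -0.08, 0, 0, 0, 0], [0, 0, -0.12, 0, 0, 0, 0]]' | python3 shift.py >/dev/null; python3 st.py|head -1; echo '[[0, 0, -0.04, 0, 0, 0, 0], [0, 0, -0.08, 0, 0, 0, 0]]' | python3 shift.py >/dev/null; python3 st.py|head -1
```

```text
crate tcp mm [-15.4  11.  162. ] F crate [ 0.8  0.4 -0.4] gap -0.0002 grip 0.3 t 23.2
crate tcp mm [-15.5  -0.7 161.8] F crate [-0.4  0.8  0.3] gap -0.0002 grip 0.2 t 23.575
crate tcp mm [-15.5  -8.8 161.8] F crate [-0.2  0.1  1. ] gap -0.0001 grip 0.3 t 23.825
```

Going over with under 1 N. I'll continue down and outward.

Converted, -0.022 m is -0.22, -0.018 m is -0.18.

```bash
echo '[[0, 0, -0.06, 0.01, 0, 0, 0], [0, 0, -0.12, 0.03, 0, 0, 0], [0, 0, -0.18, 0.05, 0, 0, 0], [0, 0, -0.22, 0.07, 0, 0, 0]]' | python3 shift.py >/dev/null; python3 st.py|head -1; echo '[[0, 0, -0.03, 0.01, 0, 0, 0], [0, 0, -0.06, 0.02, 0, 0, 0], [0, 0, -0.06, 0.04, 0, 0, 0], [0, 0, -0.06, 0.05, 0, 0, 0]]' | python3 shift.py >/dev/null; python3 st.py|head -1
```

```text
crate tcp mm [-15.5 -31.  154.6] F crate [ 0.4 -0.4  1.3] gap 0.0002 grip 0.2 t 24.325
crate tcp mm [-15.5 -36.6 149.7] F crate [ 0.1 -0.6  0.6] gap -0.0001 grip 0.3 t 24.825
```

```bash
for i in 1 2 3; do echo '[[0, 0, 0, 0.007, 0, 0, 0], [0, 0, 0, 0.014, 0, 0, 0]]' | python3 shift.py >/dev/null; python3 st.py|head -1; done
```

```text
crate tcp mm [-15.5 -36.5 148.4] F crate [-0.1  0.2  0.5] gap -0.0 grip 0.3 t 25.075
crate tcp mm [-15.3 -36.6 147.2] F crate [-1.6 -1.5  4.9] gap 0.0001 grip 2.8 t 25.325
crate tcp mm [-15.  -36.8 146.4] F crate [-1.4 -2.   9.8] gap 0.0001 grip 5.2 t 25.575
```

Hard end stop at the height predicted for 1.35 rad. I'll retreat and look.

```bash
echo '[[0, 0, 0, -0.1, 0, 0, 0], [0, 0, 0, -0.6, 0, 0, 0], [0, 0, 0, -1.2, 0, 0, 0], [0, -0.5, 1, -1.5, 0, 0, 0], [0, -0.5, 1.6, -1.5, 0, 0, 0], [0, -0.5, 2, -1.5, 0, 0, 0], [0, -0.5, 2, -1.5, 0, 0, 0], [0, -0.5, 2, -1.5, 0, 0, 0]]' | python3 shift.py >/dev/null; python3 st.py|head -1
python3 - <<'E'
from h import *
snap('side','s4');snap('top','t4')
a=cv2.imread('pics/t4.png')[100:322,155:455];b=cv2.imread('pics/s4.png')[105:260,170:335]
cv2.imwrite('pics/m4.png',np.hstack([cv2.copyMakeBorder(cv2.resize(a,(400,296),interpolation=2),0,80,0,0,0),cv2.resize(b,(400,376),interpolation=2)]))
E
```

```text
crate tcp mm [ 34.2 165.2 295.2] F crate [-0.5 -0.3 -0. ] gap -0.0001 grip 0.0 t 26.575
```

View pics/m4.png

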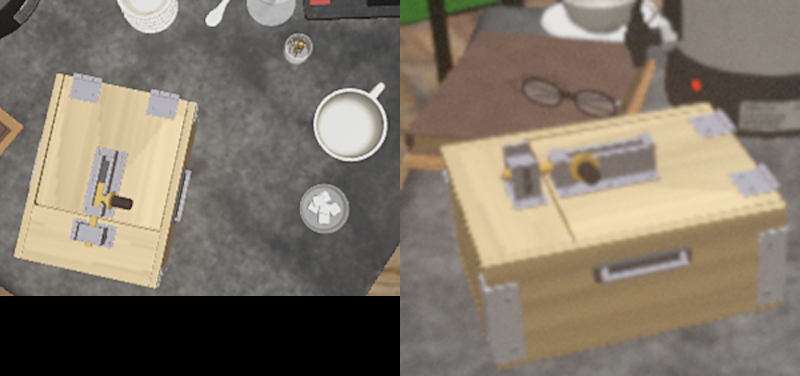

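The knob lies sideways at (121,203), the bolt is through the keeper with its end out at (90,243), the lid is flush, the bystanders are in place and the arm is clear. Handing in.

```bash
python3 -c "
from rig import ctrl
print(ctrl.hand_in())"
```

```text
the job is handed in; nothing more can be done
None
```

The crate is closed and the job was handed in at about 27 s: lid flush, bolt at its stop through the keeper, knob turned down to its end stop, arm clear. The cup, sugar dish and toothpicks looked undisturbed in the last picture; hand-in gave no verdict.

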